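# Set the carriage drag screw on the viewer test slide

### The job

Set the drag of the card carriage on the viewer test slide: first lift off the brass hood that is parked over the carriage's brass thumbscrew and stand it upright on the cork mat without dropping it. Then turn the thumbscrew clockwise until it seats, back it off a quarter turn, and finish still holding the thumbscrew's head in the gripper at that setting, so that it cannot creep while I nip up the lock nut. Leave the other things on the bench where they are.

Things in the scene. Friction and masses are not known exactly. Their poses are not given: they have to be found in the camera images.
- rail: viewer test slide fixed to the bench: aluminium rail 440 mm long on two cross feet 130 mm wide, its top 34 mm above the bench. Origin on the bench under the rail's middle; y runs along the rail. At y = 200 mm stands a walnut board with two brass-ringed lenses, 160 mm wide (x), 12 mm thick, top 148 mm above the bench
- carriage: aluminium carriage on the rail, locked: deck 90 mm (x, across the rail) by 140 mm (y). Origin in the middle of the deck's top, 48 mm above the bench; axes as the rail's. At y = 55 mm a walnut card-holder bar, 160 mm in x, 18 mm wide and high, bears wire loops reaching 62 mm above the deck. The thumbscrew stands at x = 0, y = -30 mm; the rest of the deck is clear
- thumb_head (a point): point on the vertical axis of the brass thumbscrew, in its head, 30 mm above the deck (78 mm above the bench); turns with it. The head is an upright flat spade, 30 mm long (x), 9 mm thick (y: pinch it along y), from 14 to 40 mm above the deck; its height stays the same in turning. Below it a 15 mm collar, and a bush and lock nut 24 mm across, up to 7 mm above the deck
- thumbscrew (a joint): angle of the thumbscrew, rad: 0 when seated (a hard stop), negative while unscrewed; grows as it is turned clockwise seen from above. It turns stiffly, about 0.05 N m, and stays where it is left. Starts 0.9 to 2.6 rad short of its seat
- hood: loose brass sliding hood, about 110 g: a sheet channel 64 mm long (x), 48 mm wide over its two upright side walls (y), 50 mm high, 2.5 mm thick; flat top with a 10 mm stud 6 mm high, open underneath and at both x ends; 2 mm high lips turn out 3 mm at the walls' feet. Origin under its centre. Stands on the deck with the thumbscrew between its walls: lift it straight up
- mat: flat cork mat fixed on the bench, 130 mm (x) by 150 mm (y), 4 mm thick; origin on the bench under its centre
- pliers: steel pliers lying flat beside the cork mat, 165 mm long, 50 mm across the handles, 12 mm high; origin under the pivot
- stopper: tapered cork stopper standing on the bench near the mat, 28 mm across, 28 mm high; origin under its centre
- frosted_lens: frosted glass lens lying on the bench on the robot's side of the slide, 42 mm across, 7 mm high; origin under its centre
- lens_ring: plain brass lens ring lying on the bench on the far side of the slide, 48 mm across, 8 mm high; origin under its centre
- screwdriver: wooden-handled screwdriver lying on the bench on the far side of the slide, 190 mm long, origin under it
- screw_jar: small amber glass jar with a steel lid, 52 mm across, 60 mm high, on the bench by the lens board; origin under its centre
- brush: wooden-handled brush lying on the bench on the robot's side of the slide, 180 mm long, origin under it
Not all that is in view belongs to the job. There is more than one size of the hood; the job needs the middle-sized. Of the things shaped like the mat, the cork one is meant.

How it is judged:
On the way, in this order (a step that is already met when the one before it is completed fails the run):
1. the brass hood stands upright on the cork mat, let go (x of hood in the frame of mat between -0.05 and 0.05 m and y of hood in the frame of mat between -0.055 and 0.055 m and height (world z) of hood below 0.012 m and angle between hood's own z axis and vertical below 0.12 rad and contact force between hood and mat above 0.2 N and contact force between hood and the fingers below 0.05 N), for 0.2 s.
2. the thumbscrew is seated (value of joint thumbscrew above -0.08 rad), for 0.15 s.
At the end, for the whole second after the job is handed in: Hood upright (7 deg) and let go on the cork mat, its middle within 50 x 55 mm (x, y) of the mat's; thumbscrew 90 deg (within 14) back from its seat, still, its head held between the fingers with over 1.5 N; the other things within 25 mm of where they were (all of step 1 and distance of each of pliers, stopper, frosted_lens, lens_ring, screwdriver, screw_jar, brush from where it was at the start of the episode below 0.025 m and value of joint thumbscrew between -1.821 and -1.321 rad and velocity of joint thumbscrew between -0.05 and 0.05 rad/s and contact force between the fingers and thumbscrew above 1.5 N and distance between the grasp point and thumb_head below 0.03 m); the arm keeps its last pose, push and grip.
It fails at once if the hood is dropped (contact force between hood and anything else below 0.01 N and linear speed of hood above 0.5 m/s).
It fails at once if another thing on the bench is shoved away (distance of any of pliers, stopper, frosted_lens, lens_ring, screwdriver, screw_jar, brush from where it was at the start of the episode above 0.04 m).
It also fails if it takes over 72 s, if anything falls off the work surface, if the arm or the gripper's body presses on something with over 40 N, if the wrist force passes 120 N, or if a joint passes its speed limit or range.

### The arm

A 7-joint arm with a two-finger parallel gripper is mounted at the origin on the work surface. World frame = base frame: x ahead of the robot, y to its left, z up, the work surface at z = 0. Lengths are in m, angles in rad, forces in N, time in s.
With the tool pointing down it reaches from about 0.425 to 0.95 m from the base axis. Payload 16.7 kg.
Tool frame: the origin (TCP) lies midway between the tips of the shut fingers; the grasp point (between the pads) lies 19 mm behind it; z points along the fingers, x is the direction in which the jaws open and shut, and the axes are right-handed (so a half turn about z gives the same grasp; the last joint's range is limited). The gripper opens to 94 mm and grips with 3 to 60 N. Pads are 16 mm wide; open, the fingers measure 119 mm over their backs; the gripper's body (75 mm by 177 mm) begins 78 mm behind the grasp point.
Start: joints at [-1.302, 0.426, 0.074, 1.606, -0.034, 1.111, -0.067], TCP at [0.274, 0.617, 0.185] pointing down, gripper open.
Joint ranges: [-2.85, 2.85], [-0.5, 2.14], [-1.23, 1.37], [0.21, 2.46], [-1.02, 4.16], [0.16, 2.05], [-2.73, 2.73]. Speed limits (rad/s): [1.89, 1.89, 2.39, 2.39, 3.01, 3.01, 3.01].

### API

Orientations are given as a rotation vector (axis times angle).
In Python, from bench import arm gives the robot as it stands.
- The arm moves only by the shell command python3 -m pendant 'ROWS' [OPENING] [FORCE]. ROWS is JSON, a list of rows, each an object with "xyz": the shift along the tool's x, y, z in m, a list of three; "turn": the turn about the tool's z in rad. In form: [{"xyz": [dx, dy, dz], "turn": turn}, ...]. A call has 1 to 12 rows; each row shifts and turns the pose as measured when the row begins, along the tool's axes as they then stand; what a row does not reach is not made up. A row lasts 1/12 s, in which the tool goes at most 41.7 mm and 7.16 degrees, less where a joint would pass 70% of its speed; a pose out of reach is approached as far as the arm can. A call is refused whole if a number of a shift passes 0.0417 or a number of a turn 0.125, either way. A call with a gripper value outside its range is refused whole. OPENING is the opening, from 0 (shut) to 1 (fully open), set as the call begins (- or left out, the last holds). The fingers move at their own pace and stop on an object; FORCE is the grip in N (left out, the last holds). Time passes only in rows, so rows that do not move let the fingers close. It gives the time, the measured TCP pose, the force and the opening at its end, in the units of the state.
- arm.get_obs(): the state, without advancing time (a new reading comes with each control period).
- arm.capture(name): name is "side" or "top"; returns (picture, depth): 480x640x3 uint8, blue, green, red; 480x640 float32, m along the optical axis (not along the pixel's ray), 0 where there is no reading.
- arm.get_calibration(name): a dict with "vfov" (degrees; the focal length in pixels is half the picture's height over the tangent of half this angle, whatever the lens; pixels are square), "cx", "cy" (the principal point, pixels), "rvec" (rotation vector, rad) and "tvec" (3), from world to camera coordinates, as OpenCV has them. Camera axes: x right, y down, z forward; pixel columns grow to the right and rows downward; lengths in m; the calibration is good to about 2 mm. A picture is of the moment at which its call begins. get_calibration takes no time and is no camera call.
- arm.close_job(): hands the job in, once; it reports no verdict.
The state is a dict: "t": time; "joints": joint angles; "joint_vel": joint speeds; "tau": joint torques, N m; "position": TCP position; "eef_rot": TCP orientation; "ft_force": force on the tool from outside, world axes, zero at the start; "torque": the same for the moment, N m; "gripper_width": opening from 0.0 (shut) to 1.0 (fully open).
Only numpy, scipy, OpenCV 4.12 (cv2) and the standard library are available. Lean on these libraries where they do the work, as an engineer would, in place of code of your own. Each camera call takes 0.05 s, during which the arm holds its last target. There are 200 camera calls.

## Working session

There is one attempt and no reset: what is moved stays moved. The work goes in short steps, Python scripts to look and compute and a shell command to move; the robot and the scene stay as the last step left them, time stands still between calls to the robot, and variables do not carry over. Pictures are saved under pics/ and viewed, about 8 in all and at most 12, crops included, and the job is handed in when it is done.

```bash
mkdir -p pics; ls
cat > h.py <<'E'
import numpy as np, cv2
from bench import arm
def cal(n):
    c=arm.get_calibration(n); f=240/np.tan(np.radians(c["vfov"])/2)
    R=cv2.Rodrigues(np.array(c["rvec"],float))[0]; t=np.array(c["tvec"],float).ravel()
    return f,c["cx"],c["cy"],R,t
def cast(n,u,v,z):
    f,cx,cy,R,t=cal(n); d=R.T@np.array([(u-cx)/f,(v-cy)/f,1]); o=-R.T@t
    return o+d*(z-o[2])/d[2]
def pt(n,u,v,d):
    f,cx,cy,R,t=cal(n); return R.T@(np.array([(u-cx)/f*d,(v-cy)/f*d,d])-t)
def cloud(n,D):
    f,cx,cy,R,t=cal(n); v,u=np.mgrid[:480,:640]
    P=np.stack([(u-cx)/f*D,(v-cy)/f*D,D],-1); return (P-t)@R
def proj(n,p):
    f,cx,cy,R,t=cal(n); q=R@np.array(p)+t; return q[0]/q[2]*f+cx,q[1]/q[2]*f+cy
E
python3 - <<'E'
from h import *
for n in("side","top"):
    print(arm.get_calibration(n)); 
    f,cx,cy,R,t=cal(n); print(-R.T@t)
    p,d=arm.capture(n); cv2.imwrite(f"pics/{n}0.png",p); np.save(f"{n}0.npy",d); print((d>0).mean())
o=arm.get_obs(); print(o)
E
```

```text
pics
{'vfov': 43.141430779195126, 'cx': 317.0566113803503, 'cy': 245.86404644497696, 'rvec': array([ 2.27677238, -0.46424115,  0.20842111]), 'tvec': array([-0.44397385,  0.16585917,  1.20794033])}
[ 0.10008748 -0.88744799  0.94136096]
0.995927734375
{'vfov': 55.3231017275703, 'cx': 329.2555610232247, 'cy': 244.00222338256378, 'rvec': array([ 2.10164236, -2.16214254,  0.13990432]), 'tvec': array([0.02594143, 0.51442644, 1.08140867])}
[ 0.3442942  -0.0103444   1.14721695]
0.9960579427083334
{'t': 0.1, 'joints': array([-1.30151966,  0.42666564,  0.07385747,  1.60652179, -0.03411376,
        1.11083351, -0.06705614]), 'joint_vel': array([ 0.00152323, -0.00200181,  0.00086411, -0.00243325,  0.00095062,
       -0.00118116,  0.00088162]), 'tau': array([ 6.61695594e-03, -9.37452006e+01,  3.67570795e+00, -4.55048704e+01,
       -4.87302232e-02,  1.68644782e-02,  5.15228999e-05]), 'position': array([0.27433761, 0.61627449, 0.18475771]), 'eef_rot': array([ 2.63408828e+00,  1.71079363e+00, -1.47600915e-03]), 'ft_force': array([0.08987109, 0.41466067, 0.16290009]), 'torque': array([ 0.02907502, -0.03072248, -0.00767202]), 'gripper_width': 0.9997894469472419}
```

View pics/top0.png

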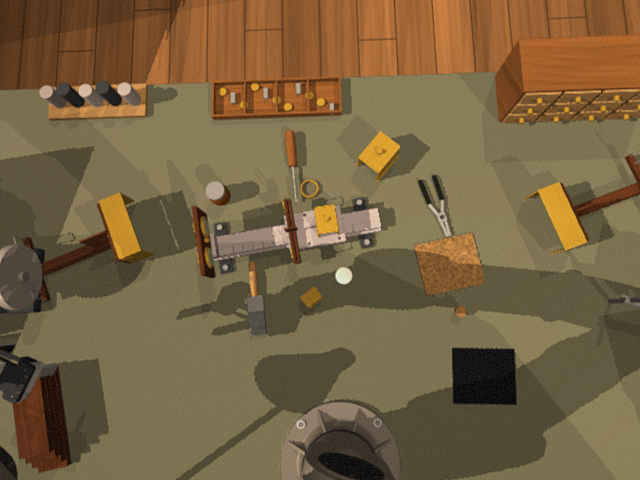

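View pics/side0.png

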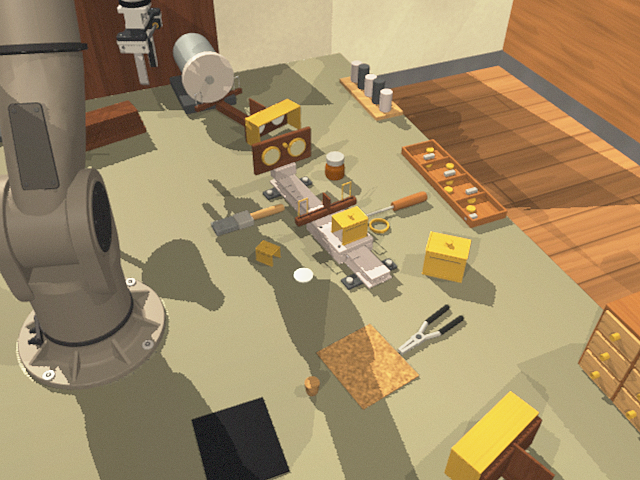

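Top view: candidates for the hood are the large box (379,153), the one on the carriage (327,219) and the small one (311,297). The two yellow stereoscope hoods at (120,227) and (562,217) are not candidates. The middle-sized one on the carriage at (327,219) is the one to lift. The cork mat is at (450,265), and the black mat at (484,376) is a decoy. Next I measure these and make one close crop.

```bash
cat > m.py <<'E'
from h import *
def top_of(n,img,D,c,r,zlo,zhi,hsvlo,hsvhi):
    C=cloud(n,D); hsv=cv2.cvtColor(img,cv2.COLOR_BGR2HSV)
    m=cv2.inRange(hsv,hsvlo,hsvhi)>0
    v,u=np.mgrid[:480,:640]; m&=(abs(u-c[0])<r)&(abs(v-c[1])<r)&(C[...,2]>zlo)&(C[...,2]<zhi)&(D>0)
    return C[m],m
def rep(l,P):
    (c,s,a)=cv2.minAreaRect((P[:,:2]*1000).astype(np.float32))
    print(l,len(P),"mean",P.mean(0).round(4),"zmed",np.median(P[:,2]).round(4),"rect c",np.round(c,1),"size",np.round(s,1),"ang",round(a,1))
E
python3 - <<'E'
from m import *
I={n:cv2.imread(f"pics/{n}0.png") for n in("top","side")}; D={n:np.load(f"{n}0.npy") for n in I}
Y=((15,110,90),(35,255,255)); K=((8,60,60),(28,255,255))
for n,cs in(("top",[(327,219),(379,153),(311,297),(450,265)]),("side",[(350,223),(447,255),(267,252),(368,364)])):
    for l,c,z in zip(("hood","big","small","mat"),cs,[(.09,.102),(.05,.2),(.01,.1),(-.003,.015)]):
        P,_=top_of(n,I[n],D[n],c,55 if l=="mat" else 25,*z,*(K if l=="mat" else Y)); 
        if len(P)>5: rep(n+" "+l,P)
# rail top direction in top view: depth between z .03 and .04
C=cloud("top",D["top"]); v,u=np.mgrid[:480,:640]
m=(abs(C[...,2]-.034)<.005)&(u>205)&(u<385)&(v>200)&(v<265); rep("rail",C[m])
m=(abs(C[...,2]-.048)<.005)&(u>285)&(u<355)&(v>190)&(v<265); rep("deck",C[m])
m=(C[...,2]>.1)&(u>190)&(u<220)&(v>200)&(v<280); rep("board",C[m])
a=cv2.resize(I["top"][170:310,280:420],(560,560),interpolation=cv2.INTER_CUBIC)
cv2.imwrite("pics/crop1.png",a)
E
```

```text
top hood 538 mean [0.5646 0.0162 0.0978] zmed 0.0979 rect c [564.7  16.2] size [65.4 47.7] ang 7.0
top big 940 mean [ 0.7341 -0.1179  0.0671] zmed 0.0672 rect c [ 735.7 -118.3] size [65.4 90.6] ang 48.6
top small 260 mean [0.3871 0.0587 0.0334] zmed 0.0339 rect c [387.4  59.1] size [32.8 44.5] ang 37.5
top mat 10490 mean [ 0.4584 -0.2878  0.0011] zmed 0.0008 rect c [ 461.1 -291. ] size [279.2 273. ] ang 88.2
side hood 474 mean [0.5655 0.0111 0.0974] zmed 0.0977 rect c [565.8  12.7] size [66.4 55.3] ang 6.9
side big 1084 mean [ 0.7318 -0.1257  0.0656] zmed 0.0669 rect c [ 736.7 -119.4] size [73.  88.3] ang 49.2
side small 349 mean [0.3853 0.0536 0.0287] zmed 0.0324 rect c [388.6  56.8] size [38.4 46. ] ang 36.3
side mat 11136 mean [ 0.463  -0.2877  0.0018] zmed 0.0016 rect c [ 475.7 -282.9] size [255.5 221.6] ang 66.9
rail 2067 mean [0.5448 0.1099 0.0337] zmed 0.0337 rect c [571.7  92.2] size [147.9 414.4] ang 3.2
deck 1207 mean [0.5476 0.0444 0.0479] zmed 0.0479 rect c [538.6  43.7] size [122.7 139.7] ang 8.3
board 911 mean [0.5115 0.2919 0.1476] zmed 0.1372 rect c [425.9 186. ] size [409.7 114.4] ang 51.8
```

View pics/crop1.png

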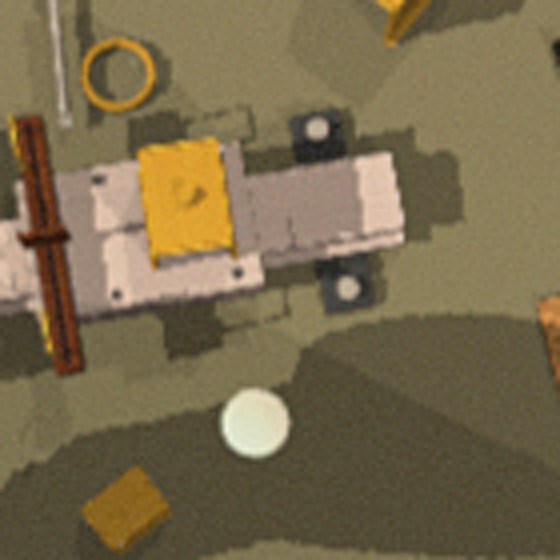

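Crop: the hood's flat top with its stud at top-image (327,219), middle of the three. It measures 65x48 mm, against 91x65 for the large and 44x33 for the small, and its top at 98 mm agrees in both views. Next I measure the mat precisely and check heights along the path.

```bash
cat >> h.py <<'E'
def go(x,y,z,yaw=None):
    o=arm.get_obs(); R=cv2.Rodrigues(np.array(o["eef_rot"]))[0]; p=np.array(o["position"])
    d=R.T@(np.array([x,y,z])-p); yw=np.degrees(np.arctan2(R[1,0],R[0,0]))
    print("t",round(o["t"],2),"pos",p.round(4),"yaw",yw.round(1),"tilt",np.degrees(np.arccos(-R[2,2])).round(2),"q7",o["joints"][6].round(3),"F",o["ft_force"].round(2),"Tz",o["torque"][2].round(3),"w",round(o["gripper_width"],3))
    print("shift tool",d.round(4),"|d|/.04",(np.linalg.norm(d)/.04).round(1), "turn",None if yaw is None else np.radians((yw-yaw+180)%360-180).round(3))
E
python3 - <<'E'
from m import *
I={n:cv2.imread(f"pics/{n}0.png") for n in("top","side")}; D={n:np.load(f"{n}0.npy") for n in I}
for n,c in(("top",(450,265)),("side",(368,364))):
    hsv=cv2.cvtColor(I[n],cv2.COLOR_BGR2HSV); print(n,hsv[c[1],c[0]],hsv[c[1]+5,c[0]-10], "bench",hsv[330,400] if n=="top" else hsv[420,150])
    C=cloud(n,D[n]); m=cv2.inRange(hsv,(8,115,50),(21,255,255)); m=cv2.morphologyEx(m,cv2.MORPH_CLOSE,np.ones((5,5)));m=cv2.morphologyEx(m,cv2.MORPH_OPEN,np.ones((7,7)))
    k,lab=cv2.connectedComponents(m); rep(n+" mat",C[(lab==lab[c[1],c[0]])&(abs(C[...,2])<.012)])
C=cloud("top",D["top"]).reshape(-1,3)
def corridor(a,b,w):
    a=np.array(a);b=np.array(b);L=np.linalg.norm(b-a);e=(b-a)/L;q=C[:,:2]-a;s=q@e;n=abs(q@[-e[1],e[0]])
    for i in range(0,int(L/.1)+1):
        m=(n<w)&(s>=i*.1)&(s<i*.1+.1); print(round(i*.1,1),(a+e*i*.1).round(2),"zmax",C[m,2].max().round(3),end="; ")
    print()
corridor((.274,.617),(.565,.016),.11); corridor((.565,.016),(.5,-.25),.11)
go(.565,.016,.2,97)
E
```

```text
top [ 16 171 125] [ 14 166 120] bench [ 21  86 127]
top mat 3186 mean [ 0.4616 -0.2861  0.0034] zmed 0.0035 rect c [ 462.5 -287. ] size [132.7 153.9] ang 10.9
side [ 16 141 156] [ 15 145 180] bench [ 22  70 117]
side mat 4489 mean [ 0.4598 -0.2921  0.004 ] zmed 0.004 rect c [ 461. -287.] size [131.7 155.8] ang 10.4
0.0 [0.27 0.62] zmax 0.358; 0.1 [0.32 0.53] zmax 0.008; 0.2 [0.36 0.44] zmax 0.008; 0.3 [0.4  0.35] zmax 0.154; 0.4 [0.45 0.26] zmax 0.152; 0.5 [0.49 0.17] zmax 0.111; 0.6 [0.54 0.08] zmax 0.108; 
0.0 [0.56 0.02] zmax 0.108; 0.1 [ 0.54 -0.08] zmax 0.039; 0.2 [ 0.52 -0.18] zmax 0.017; 
t 0.1 pos [0.2743 0.6163 0.1848] yaw 66.0 tilt 0.07 q7 -0.067 F [0.09 0.41 0.16] Tz -0.008 w 1.0
shift tool [-0.4302  0.5096 -0.0147] |d|/.04 16.7 turn -0.541
```

```bash
python3 -m pendant '[{"xyz":[-0.025,0.03,-0.002],"turn":0},{"xyz":[-0.025,0.03,-0.002],"turn":0},{"xyz":[-0.025,0.03,-0.002],"turn":0},{"xyz":[-0.025,0.03,-0.002],"turn":0},{"xyz":[-0.025,0.03,-0.002],"turn":0},{"xyz":[-0.025,0.03,-0.002],"turn":0},{"xyz":[-0.025,0.03,-0.002],"turn":0},{"xyz":[-0.025,0.03,-0.002],"turn":0},{"xyz":[-0.025,0.03,0],"turn":0},{"xyz":[-0.025,0.03,0],"turn":0},{"xyz":[-0.025,0.03,0],"turn":0},{"xyz":[-0.025,0.03,0],"turn":0}]' 1 20; python3 -c "
from h import *
go(.565,.016,.2,97)"
```

```text
t: 1.1
position: [0.4827, 0.1841, 0.1972]
eef_rot: [-2.622, -1.73, 0.01]
ft_force: [0.4, 0.7, -0.2]
gripper_width: 1.0
t 1.1 pos [0.4827 0.1841 0.1972] yaw 66.8 tilt 0.38 q7 0.734 F [ 0.38  0.71 -0.19] Tz 0.003 w 1.0
shift tool [-0.1222  0.1418 -0.0028] |d|/.04 4.7 turn -0.526
```

```bash
python3 -m pendant '[{"xyz":[-0.0245,0.0285,0],"turn":0},{"xyz":[-0.0245,0.0285,0],"turn":0},{"xyz":[-0.0245,0.0285,0],"turn":0},{"xyz":[-0.0245,0.0285,0],"turn":0},{"xyz":[-0.0245,0.0285,0],"turn":0},{"xyz":[0,0,0],"turn":-0.11},{"xyz":[0,0,0],"turn":-0.11},{"xyz":[0,0,0],"turn":-0.11},{"xyz":[0,0,0],"turn":-0.11},{"xyz":[0,0,0],"turn":-0.1},{"xyz":[0,0,0],"turn":0}]' 1 20
python3 - <<'E'
from m import *
p,d=arm.capture("side"); cv2.imwrite("pics/side1.png",p)
P,_=top_of("side",p,d,(350,223),25,.09,.102,(15,110,90),(35,255,255))
if len(P)>5: rep("hood",P)
go(.565,.0155,.06,97)
E
```

```text
t: 2.02
position: [0.5686, -0.0069, 0.1956]
eef_rot: [-2.052, -2.376, 0.017]
ft_force: [0.6, -0.4, 0.1]
gripper_width: 0.997
hood 477 mean [0.5657 0.0107 0.0975] zmed 0.0978 rect c [565.4  14.4] size [66.8 54.9] ang 7.3
t 2.07 pos [ 0.5686 -0.007   0.1956] yaw 98.0 tilt 0.61 q7 1.697 F [ 1.09 -0.14 -0.49] Tz 0.021 w 1.004
shift tool [0.0235 0.0008 0.1355] |d|/.04 3.4 turn 0.018
```

```bash
python3 -m pendant '[{"xyz":[0.012,0,0.01],"turn":0.018},{"xyz":[0.01,0,0.02],"turn":0},{"xyz":[0,0,0.03],"turn":0},{"xyz":[0,0,0.02],"turn":0},{"xyz":[0,0,0],"turn":0}]' 1 20; python3 -c "
from h import *
go(.565,.016,.062,97)"
```

```text
t: 2.48
position: [0.566, 0.0155, 0.1141]
eef_rot: [2.109, 2.328, -0.012]
ft_force: [-1.5, -0.4, -0.0]
gripper_width: 1.001
t 2.48 pos [0.566  0.0155 0.1141] yaw 95.7 tilt 0.44 q7 1.65 F [-1.47 -0.39 -0.01] Tz -0.001 w 1.001
shift tool [ 0.0009 -0.0007  0.0521] |d|/.04 1.3 turn -0.023
```

Centred over the hood. Going down and closing.

```bash
python3 -m pendant '[{"xyz":[0,0,0.018],"turn":-0.02},{"xyz":[0,0,0.016],"turn":0},{"xyz":[0,0,0.01],"turn":0},{"xyz":[0,0,0.004],"turn":0},{"xyz":[0,0,0],"turn":0}]' 1 20; python3 -c "
from h import *
go(.565,.016,.062,97)"
```

```text
t: 2.9
position: [0.5669, 0.0154, 0.0671]
eef_rot: [2.099, 2.336, -0.011]
ft_force: [0.7, -0.2, 0.4]
gripper_width: 0.998
t 2.9 pos [0.5669 0.0154 0.0671] yaw 96.1 tilt 0.43 q7 1.681 F [ 0.69 -0.24  0.41] Tz -0.018 w 0.998
shift tool [ 0.0008 -0.0018  0.0051] |d|/.04 0.1 turn -0.016
```

```bash
python3 -m pendant '[{"xyz":[0,0,0],"turn":0},{"xyz":[0,0,0],"turn":0},{"xyz":[0,0,0],"turn":0},{"xyz":[0,0,0],"turn":0},{"xyz":[0,0,0],"turn":0},{"xyz":[0,0,0],"turn":0},{"xyz":[0,0,0],"turn":0},{"xyz":[0,0,0],"turn":0}]' 0 20; python3 -c "
from h import *
go(.565,.016,.062,97)"
```

```text
t: 3.57
position: [0.5693, 0.0156, 0.0714]
eef_rot: [2.1, 2.33, -0.005]
ft_force: [0.2, -0.5, -0.7]
gripper_width: 0.504
t 3.57 pos [0.5693 0.0156 0.0714] yaw 96.0 tilt 0.31 q7 1.678 F [ 0.23 -0.54 -0.68] Tz 0.028 w 0.504
shift tool [ 0.0009 -0.0042  0.0094] |d|/.04 0.3 turn -0.018
```

```bash
python3 -m pendant '[{"xyz":[0,0,-0.005],"turn":0},{"xyz":[0,0,-0.01],"turn":0},{"xyz":[0,0,-0.015],"turn":0},{"xyz":[0,0,-0.018],"turn":0},{"xyz":[0,0,-0.018],"turn":0},{"xyz":[0,0,-0.015],"turn":0},{"xyz":[0,0,-0.008],"turn":0},{"xyz":[0,0,0],"turn":0}]' 0 25
python3 - <<'E'
from h import *
p,d=arm.capture("side"); cv2.imwrite("pics/side2.png",p[100:400,200:600]); np.save("side2.npy",d)
go(.462,-.287,.17)
E
```

```text
t: 4.23
position: [0.5683, 0.0155, 0.1681]
eef_rot: [2.102, 2.33, -0.007]
ft_force: [0.4, 0.5, -1.9]
gripper_width: 0.51
t 4.28 pos [0.5681 0.0155 0.1674] yaw 95.9 tilt 0.34 q7 1.631 F [-0.3   0.49 -0.54] Tz 0.016 w 0.505
shift tool [-0.29   -0.1367 -0.0008] |d|/.04 8.0 turn None
```

View pics/side2.png

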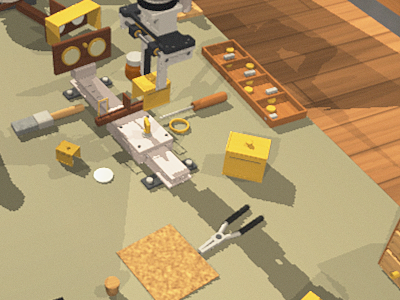

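Side view: the hood hangs level in the gripper at crop (150,90). The spade stands uncovered on the carriage at crop (147,126), and nothing else has been disturbed. Now carrying it to the mat.

```bash
python3 -m pendant '[{"xyz":[-0.02,-0.01,0],"turn":0},{"xyz":[-0.032,-0.015,0],"turn":0},{"xyz":[-0.032,-0.015,0],"turn":0},{"xyz":[-0.032,-0.015,0],"turn":0},{"xyz":[-0.032,-0.015,0],"turn":0},{"xyz":[-0.032,-0.015,0.005],"turn":0},{"xyz":[-0.032,-0.015,0.01],"turn":0},{"xyz":[-0.032,-0.015,0.01],"turn":0},{"xyz":[-0.02,-0.01,0.01],"turn":0},{"xyz":[-0.01,-0.005,0.005],"turn":0},{"xyz":[0,0,0],"turn":0}]' 0 25
python3 - <<'E'
from h import *
go(.462,-.287,.03)
E
```

```text
t: 5.2
position: [0.4583, -0.2801, 0.1195]
eef_rot: [-2.095, -2.337, 0.016]
ft_force: [-0.2, -0.6, -0.9]
gripper_width: 0.507
t 5.2 pos [ 0.4583 -0.2801  0.1195] yaw 96.2 tilt 0.59 q7 2.27 F [-0.16 -0.56 -0.86] Tz 0.059 w 0.507
shift tool [-0.0069  0.0038  0.0895] |d|/.04 2.2 turn None
```

```bash
python3 -m pendant '[{"xyz":[-0.006,0.003,0.01],"turn":0},{"xyz":[0,0,0.016],"turn":0},{"xyz":[0,0,0.016],"turn":0},{"xyz":[0,0,0.014],"turn":0},{"xyz":[0,0,0.01],"turn":0},{"xyz":[0,0,0.004],"turn":0},{"xyz":[0,0,0.002],"turn":0},{"xyz":[0,0,0],"turn":0}]' 0 25
python3 - <<'E'
from h import *
go(.462,-.287,.0274)
E
```

```text
t: 5.87
position: [0.4606, -0.2826, 0.0415]
eef_rot: [-2.091, -2.334, 0.018]
ft_force: [0.1, 0.8, -1.4]
gripper_width: 0.504
t 5.87 pos [ 0.4606 -0.2826  0.0415] yaw 96.3 tilt 0.8 q7 2.342 F [ 0.12  0.83 -1.37] Tz -0.008 w 0.504
shift tool [-0.0045  0.0011  0.0141] |d|/.04 0.4 turn None
```

```bash
python3 -m pendant '[{"xyz":[0,0,0.005],"turn":0},{"xyz":[0,0,0.005],"turn":0},{"xyz":[0,0,0.004],"turn":0},{"xyz":[0,0,0.003],"turn":0},{"xyz":[0,0,0.002],"turn":0}]' 0 25
python3 - <<'E'
from h import *
go(.462,-.287,.0274)
E
```

```text
t: 6.28
position: [0.4631, -0.2825, 0.0248]
eef_rot: [-2.093, -2.337, 0.012]
ft_force: [-6.3, 7.2, 33.2]
gripper_width: 0.513
t 6.28 pos [ 0.4631 -0.2825  0.0248] yaw 96.3 tilt 0.51 q7 2.359 F [-6.25  7.21 33.2 ] Tz 0.056 w 0.513
shift tool [-0.0043 -0.0016 -0.0026] |d|/.04 0.1 turn None
```

```bash
python3 -m pendant '[{"xyz":[0,0,-0.002],"turn":0},{"xyz":[0,0,0],"turn":0}]' 0 12; python3 -m pendant '[{"xyz":[0,0,0],"turn":0},{"xyz":[0,0,0],"turn":0},{"xyz":[0,0,0],"turn":0},{"xyz":[0,0,0],"turn":0},{"xyz":[0,0,0],"turn":0},{"xyz":[0,0,0],"turn":0}]' 1 12
python3 - <<'E'
from h import *
go(.462,-.287,.0274)
E
```

```text
t: 6.45
position: [0.4637, -0.2826, 0.0271]
eef_rot: [-2.093, -2.338, 0.011]
ft_force: [0.1, 0.1, -0.9]
gripper_width: 0.509
t: 6.95
position: [0.4637, -0.2829, 0.0268]
eef_rot: [-2.094, -2.338, 0.011]
ft_force: [0.7, -0.4, -0.6]
gripper_width: 0.902
t 6.95 pos [ 0.4637 -0.2829  0.0268] yaw 96.3 tilt 0.43 q7 2.358 F [ 0.65 -0.36 -0.62] Tz -0.067 w 0.902
shift tool [-0.0039 -0.0022 -0.0006] |d|/.04 0.1 turn None
```

```bash
python3 -m pendant '[{"xyz":[0,0,0],"turn":0},{"xyz":[0,0,-0.01],"turn":0},{"xyz":[0,0,-0.02],"turn":0},{"xyz":[0,0,-0.025],"turn":0},{"xyz":[0,0,-0.025],"turn":0},{"xyz":[0,0,-0.025],"turn":0},{"xyz":[0,0,-0.02],"turn":0},{"xyz":[0,0,-0.01],"turn":0}]' 1 12
python3 - <<'E'
from m import *
T,dt=arm.capture("top"); S,ds=arm.capture("side")
a=cv2.resize(T[170:310,300:500],(800,560),interpolation=cv2.INTER_CUBIC); cv2.imwrite("pics/top3.png",a)
cv2.imwrite("T3.png",T);cv2.imwrite("S3.png",S);np.save("T3.npy",dt);np.save("S3.npy",ds)
b=cv2.resize(S[190:310,290:410],(480,480),interpolation=cv2.INTER_CUBIC); e=cv2.resize(S[300:420,300:420],(480,480)) ;cv2.imwrite("pics/side3.png",np.hstack([b,e])[:,:800])
P,_=top_of("side",S,ds,(368,350),50,.04,.062,(15,110,90),(35,255,255)); rep("hood side",P)
Ct=cloud("top",dt); 
for n,I,D,c in(("top",T,dt,(327,219)),("side",S,ds,(347,226))):
    P,m=top_of(n,I,D,c,22,.06,.1,(12,90,60),(38,255,255)); 
    if len(P)>4: rep("spade "+n,P); print(np.percentile(P[:,2],[5,50,95]).round(4), np.argwhere(m).mean(0))
m=top_of("top",T,dt,(327,219),45,.045,.052,(0,0,100),(180,60,255))[0]; rep("deck",m)
go(.566,.016,.19)
E
```

```text
t: 7.62
position: [0.4619, -0.2824, 0.1686]
eef_rot: [-2.093, -2.332, 0.016]
ft_force: [0.6, 0.2, -0.3]
gripper_width: 1.002
hood side 878 mean [ 0.4591 -0.2877  0.0531] zmed 0.0538 rect c [ 459.7 -283.9] size [68.1 52.8] ang 9.0
spade top 63 mean [0.5571 0.0163 0.0835] zmed 0.0863 rect c [557.7  16.8] size [28.6 10.4] ang 85.3
[0.0664 0.0863 0.0896] [223.65079365 326.23809524]
spade side 10 mean [0.5472 0.0902 0.0688] zmed 0.0695 rect c [545.7  90.8] size [ 7.6 12.2] ang 25.0
[0.0621 0.0695 0.0744] [208.4 327.6]
deck 784 mean [0.5502 0.0378 0.0481] zmed 0.048 rect c [554.3  45.9] size [ 89.6 139.8] ang 8.3
t 7.72 pos [ 0.4623 -0.2823  0.1678] yaw 96.2 tilt 0.69 q7 2.242 F [ 0.03  0.64 -0.61] Tz -0.01 w 1.001
shift tool [ 0.2853  0.1351 -0.0242] |d|/.04 7.9 turn None
```

View pics/top3.png

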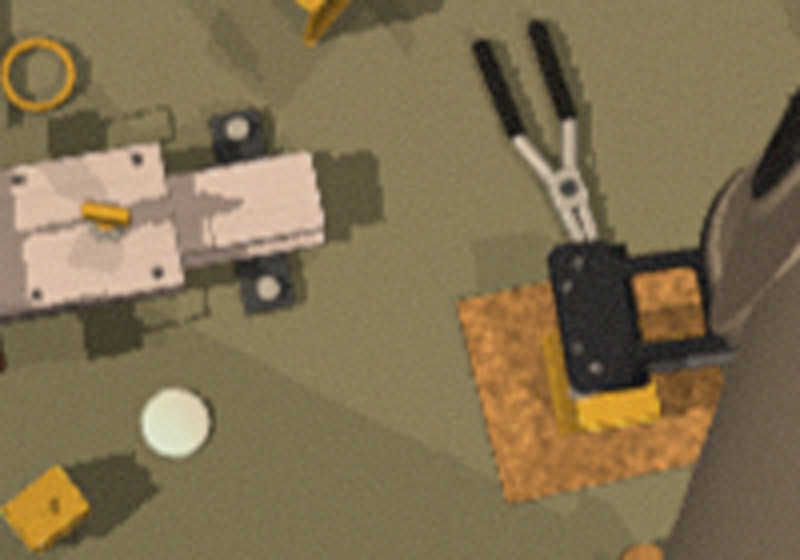

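View pics/side3.png

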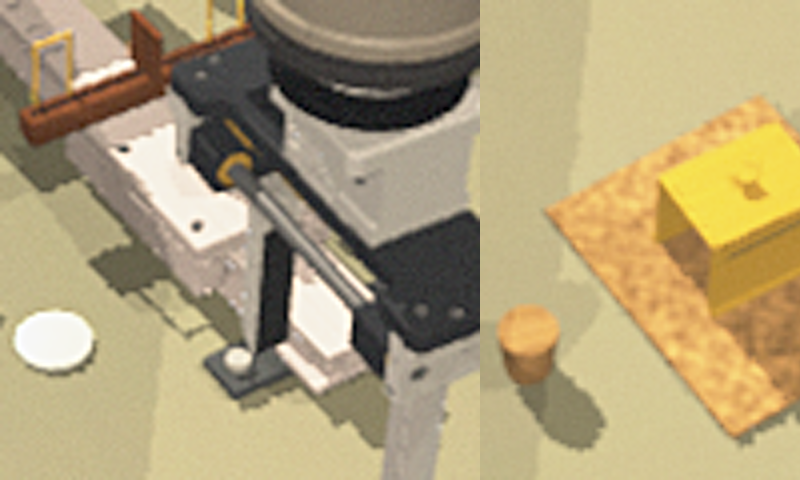

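Views: the hood stands upright on the cork (side crop right panel, top at (750,185)), centred near (0.460,-0.286). The spade in the top crop at (106,213) has its long axis at about 85° and is centred at (0.558,0.017). The place computed from the deck rectangle, (0.5586,0.0162), agrees. That puts the spade about 77° short of its seat. Now I turn the tool to pinch yaw -5° and travel back.

```bash
python3 -m pendant '[{"xyz":[0,0,-0.01],"turn":0.12},{"xyz":[0,0,-0.01],"turn":0.12},{"xyz":[0,0,-0.005],"turn":0.12},{"xyz":[0,0,0],"turn":0.12},{"xyz":[0,0,0],"turn":0.12},{"xyz":[0,0,0],"turn":0.12},{"xyz":[0,0,0],"turn":0.12},{"xyz":[0,0,0],"turn":0.12},{"xyz":[0,0,0],"turn":0.12},{"xyz":[0,0,0],"turn":0.12},{"xyz":[0,0,0],"turn":0.12},{"xyz":[0,0,0],"turn":0.12}]' 1 12; python3 -m pendant '[{"xyz":[0,0,0],"turn":0.12},{"xyz":[0,0,0],"turn":0.1},{"xyz":[0,0,0],"turn":0}]'
python3 - <<'E'
from m import *
C=cloud("top",np.load("T3.npy")); P,m=top_of("top",cv2.imread("T3.png"),np.load("T3.npy"),(327,219),22,.08,.1,(12,90,60),(38,255,255))
q=P[:,:2]-P[:,:2].mean(0); w,v=np.linalg.eigh(q.T@q); print("pca ang",np.degrees(np.arctan2(v[1,1],v[0,1])),P.mean(0)); rep("sp",P)
go(.5582,.0166,.19,-4.7)
E
```

```text
t: 8.72
position: [0.4564, -0.2792, 0.1821]
eef_rot: [-3.124, -0.292, 0.042]
ft_force: [0.4, 0.1, 0.9]
gripper_width: 1.002
t: 8.97
position: [0.4547, -0.2783, 0.1787]
eef_rot: [-3.139, 0.08, 0.05]
ft_force: [0.5, -0.5, 0.4]
gripper_width: 1.001
pca ang 79.10683916217651 [0.55784523 0.01631167 0.08656063]
sp 51 mean [0.5578 0.0163 0.0866] zmed 0.0866 rect c [558.2  16.7] size [28.9  9.1] ang 76.5
t 8.97 pos [ 0.4547 -0.2783  0.1787] yaw -2.9 tilt 1.82 q7 0.61 F [ 0.46 -0.54  0.41] Tz 0.012 w 1.001
shift tool [ 0.088  -0.2998 -0.014 ] |d|/.04 7.8 turn 0.031
```

```bash
python3 -m pendant '[{"xyz":[0.006,-0.02,0],"turn":0},{"xyz":[0.01,-0.034,0],"turn":0},{"xyz":[0.01,-0.034,0],"turn":0},{"xyz":[0.01,-0.034,0],"turn":0},{"xyz":[0.01,-0.034,0],"turn":0},{"xyz":[0.01,-0.034,0],"turn":0},{"xyz":[0.01,-0.034,0],"turn":0},{"xyz":[0.01,-0.034,0],"turn":0},{"xyz":[0.006,-0.02,0],"turn":0},{"xyz":[0.002,-0.008,0],"turn":0},{"xyz":[0,0,0],"turn":0}]' 1 12
python3 - <<'E'
from m import *
I=np.zeros((480,640,3),np.uint8); I[100:400,200:600]=cv2.imread("pics/side2.png")
P,m=top_of("side",I,np.load("side2.npy"),(347,226),15,.084,.092,(12,90,60),(38,255,255)); rep("side spade top",P)
q=P[:,:2]-P[:,:2].mean(0); w,v=np.linalg.eigh(q.T@q); print("pca ang",np.degrees(np.arctan2(v[1,1],v[0,1])))
go(.5582,.0166,.06,-8)
E
```

```text
t: 9.88
position: [0.5475, 0.0165, 0.1669]
eef_rot: [3.138, -0.021, -0.066]
ft_force: [-0.9, -0.5, -0.1]
gripper_width: 0.998
side spade top 31 mean [0.5586 0.0124 0.0874] zmed 0.0874 rect c [558.8  12. ] size [29.3  7.1] ang 74.6
pca ang 77.15172982303582
t 9.88 pos [0.5475 0.0165 0.1669] yaw -0.8 tilt 2.42 q7 0.073 F [-0.87 -0.46 -0.08] Tz -0.044 w 0.998
shift tool [ 0.0152 -0.0006  0.1064] |d|/.04 2.7 turn 0.126
```

```bash
python3 -m pendant '[{"xyz":[0.007,0,0.01],"turn":0.1},{"xyz":[0.006,0,0.02],"turn":0.1},{"xyz":[0.002,0,0.02],"turn":0.01},{"xyz":[0,0,0.012],"turn":0},{"xyz":[0,0,0],"turn":0}]' 1 12
python3 - <<'E'
from h import *
go(.5585,.0157,.06,-13)
E
```

```text
t: 10.3
position: [0.5585, 0.0084, 0.1016]
eef_rot: [3.112, -0.355, -0.065]
ft_force: [-1.0, -0.4, -0.3]
gripper_width: 1.002
t 10.3 pos [0.5585 0.0084 0.1016] yaw -13.0 tilt 2.43 q7 -0.034 F [-1.   -0.39 -0.33] Tz 0.026 w 1.002
shift tool [ 0.     -0.0076  0.0416] |d|/.04 1.1 turn -0.001
```

```bash
python3 -m pendant '[{"xyz":[0,-0.004,0.01],"turn":0},{"xyz":[0,-0.003,0.012],"turn":0},{"xyz":[0,-0.001,0.01],"turn":0},{"xyz":[0,0,0.005],"turn":0},{"xyz":[0,0,0],"turn":0}]' 1 12
python3 - <<'E'
from h import *
go(.5585,.0157,.06,-13)
E
```

```text
t: 10.72
position: [0.5584, 0.0143, 0.0625]
eef_rot: [3.113, -0.353, -0.064]
ft_force: [0.3, -0.2, 0.0]
gripper_width: 1.001
t 10.72 pos [0.5584 0.0143 0.0625] yaw -12.9 tilt 2.38 q7 -0.005 F [ 0.31 -0.18  0.04] Tz 0.023 w 1.001
shift tool [-0.0001 -0.0014  0.0025] |d|/.04 0.1 turn 0.001
```

```bash
python3 -m pendant '[{"xyz":[0,-0.001,0.002],"turn":0},{"xyz":[0,0,0.001],"turn":0},{"xyz":[0,0,0],"turn":0},{"xyz":[0,0,0],"turn":0},{"xyz":[0,0,0],"turn":0},{"xyz":[0,0,0],"turn":0},{"xyz":[0,0,0],"turn":0},{"xyz":[0,0,0],"turn":0},{"xyz":[0,0,0],"turn":0},{"xyz":[0,0,0],"turn":0},{"xyz":[0,0,0],"turn":0},{"xyz":[0,0,0],"turn":0}]' 0 15;  python3 - <<'E'
from h import *
go(.5585,.0157,.06,-13)
p,d=arm.capture("side"); cv2.imwrite("pics/side4.png",cv2.resize(p[140:300,260:440],(720,640))[:600])
E
```

```text
t: 11.72
position: [0.5598, 0.0156, 0.0611]
eef_rot: [3.115, -0.351, -0.06]
ft_force: [0.1, 0.4, 0.3]
gripper_width: 0.186
t 11.72 pos [0.5598 0.0156 0.0611] yaw -12.9 tilt 2.22 q7 -0.003 F [0.14 0.36 0.26] Tz -0.018 w 0.186
shift tool [-0.0012  0.0002  0.0011] |d|/.04 0.0 turn 0.002
```

View pics/side4.png

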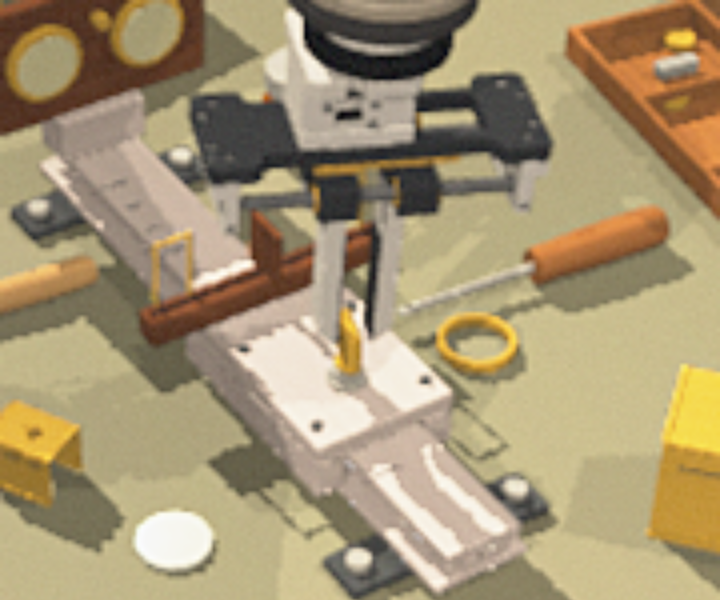

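Side view: the jaws straddle the spade at (350,345), well aligned, but are still closing (opening 0.186). The clearance looks right, so I go on closing.

```bash
python3 -m pendant '[{"xyz":[0,0,0],"turn":0},{"xyz":[0,0,0],"turn":0},{"xyz":[0,0,0],"turn":0},{"xyz":[0,0,0],"turn":0},{"xyz":[0,0,0],"turn":0}]' 0 15;  python3 - <<'E'
from h import *
go(.5585,.0157,.06,-13)
E
```

```text
t: 12.18
position: [0.559, 0.0158, 0.061]
eef_rot: [3.115, -0.351, -0.062]
ft_force: [-1.5, 0.5, 1.2]
gripper_width: 0.095
t 12.18 pos [0.559  0.0158 0.061 ] yaw -12.9 tilt 2.31 q7 -0.003 F [-1.55  0.49  1.21] Tz -0.005 w 0.095
shift tool [-0.0005  0.0002  0.0011] |d|/.04 0.0 turn 0.002
```

```bash
python3 -m pendant '[{"xyz":[0,0,0],"turn":0.06},{"xyz":[0,0,0],"turn":0.1},{"xyz":[0,0,0],"turn":0.1},{"xyz":[0,0,0],"turn":0.1},{"xyz":[0,0,0],"turn":0.1},{"xyz":[0,0,0],"turn":0.1},{"xyz":[0,0,0],"turn":0.1},{"xyz":[0,0,0],"turn":0.1},{"xyz":[0,0,0],"turn":0.08}]' 0 25;  python3 - <<'E'
from h import *
go(.559,.0157,.06,-81.7)
E
```

```text
t: 12.93
position: [0.5593, 0.0158, 0.0611]
eef_rot: [2.659, -1.631, -0.051]
ft_force: [0.1, 0.3, 0.1]
gripper_width: 0.093
t 12.93 pos [0.5593 0.0158 0.0611] yaw -63.1 tilt 2.24 q7 -0.716 F [0.1  0.3  0.06] Tz 0.031 w 0.093
shift tool [-0.0001  0.0003  0.0011] |d|/.04 0.0 turn 0.325
```

```bash
python3 -m pendant '[{"xyz":[0,0,0],"turn":0.06},{"xyz":[0,0,0],"turn":0.06},{"xyz":[0,0,0],"turn":0.06},{"xyz":[0,0,0],"turn":0.04}]';  python3 -c "
from h import *
go(.559,.0157,.06,-81.7)"; python3 -m pendant '[{"xyz":[0,0,0],"turn":0.04},{"xyz":[0,0,0],"turn":0.04}]';  python3 -c "
from h import *
go(.559,.0157,.06,-81.7)"
```

```text
t: 13.27
position: [0.5594, 0.0156, 0.061]
eef_rot: [2.447, -1.929, -0.046]
ft_force: [-1.2, 0.0, 1.1]
gripper_width: 0.091
t 13.27 pos [0.5594 0.0156 0.061 ] yaw -76.5 tilt 2.24 q7 -0.904 F [-1.24  0.05  1.08] Tz 0.068 w 0.091
shift tool [-0.0002  0.0003  0.001 ] |d|/.04 0.0 turn 0.091
t: 13.43
position: [0.5594, 0.0156, 0.061]
eef_rot: [2.362, -2.029, -0.044]
ft_force: [-0.9, 0.2, 1.9]
gripper_width: 0.089
t 13.43 pos [0.5594 0.0156 0.061 ] yaw -81.3 tilt 2.24 q7 -0.971 F [-0.93  0.18  1.88] Tz 0.04 w 0.089
shift tool [-0.0002  0.0003  0.0011] |d|/.04 0.0 turn 0.006
```

```bash
for i in 1 2; do python3 -m pendant '[{"xyz":[0,0,0],"turn":0.04},{"xyz":[0,0,0],"turn":0.04}]' >/dev/null;  python3 -c "
from h import *
go(.559,.0157,.06,-81.7)"; done
```

```text
t 13.6 pos [0.5594 0.0155 0.0611] yaw -86.2 tilt 2.24 q7 -1.038 F [-0.7  -0.08  0.45] Tz 0.033 w 0.093
shift tool [-0.0002  0.0004  0.0011] |d|/.04 0.0 turn -0.078
t 13.77 pos [0.5594 0.0156 0.0611] yaw -91.0 tilt 2.24 q7 -1.105 F [-1.19 -0.53  0.71] Tz 0.048 w 0.087
shift tool [-0.0001  0.0004  0.0011] |d|/.04 0.0 turn -0.162
```

```bash
for i in 1 2 3; do python3 -m pendant '[{"xyz":[0,0,0],"turn":0.06},{"xyz":[0,0,0],"turn":0.06}]' >/dev/null;  python3 -c "
from h import *
go(.559,.0157,.06,-81.7)"|head -1; done
```

```text
t 13.93 pos [0.5594 0.0155 0.061 ] yaw -98.1 tilt 2.24 q7 -1.204 F [-0.9  -0.23  0.36] Tz 0.119 w 0.094
t 14.1 pos [0.5594 0.0154 0.061 ] yaw -105.3 tilt 2.24 q7 -1.304 F [-0.81  0.02  1.83] Tz 0.457 w 0.098
t 14.27 pos [0.5597 0.0154 0.061 ] yaw -112.4 tilt 2.21 q7 -1.404 F [ 1.11 -0.84 -2.22] Tz 0.545 w 0.111
```

The stop shows: Tz rose from 0.05 to 0.5 N m and the jaws were wedged open slightly. I ease back to find the yaw at which the pads lie flush on the seated head.

```bash
for i in 1 2 3 4; do python3 -m pendant '[{"xyz":[0,0,0],"turn":-0.03},{"xyz":[0,0,0],"turn":0}]' >/dev/null;  python3 -c "
from h import *
go(.559,.0157,.06,-81.7)"|head -1; done
```

```text
t 14.43 pos [0.5598 0.0153 0.0609] yaw -110.6 tilt 2.23 q7 -1.378 F [-2.11 -0.08  3.73] Tz 0.454 w 0.107
t 14.6 pos [0.5598 0.0154 0.0609] yaw -108.5 tilt 2.24 q7 -1.35 F [ 0.45 -1.32 -0.07] Tz 0.395 w 0.1
t 14.77 pos [0.5597 0.0154 0.0609] yaw -106.6 tilt 2.24 q7 -1.323 F [ 0.17 -1.3  -0.96] Tz 0.323 w 0.096
t 14.93 pos [0.5598 0.0154 0.0609] yaw -104.8 tilt 2.22 q7 -1.298 F [ 0.46 -1.78 -0.88] Tz 0.273 w 0.096
```

```bash
for i in 1 2 3 4 5; do python3 -m pendant '[{"xyz":[0,0,0],"turn":-0.03},{"xyz":[0,0,0],"turn":0}]' >/dev/null;  python3 -c "
from h import *
go(.559,.0157,.06,-81.7)"|head -1; done
```

```text
t 15.1 pos [0.5598 0.0153 0.061 ] yaw -103.2 tilt 2.21 q7 -1.275 F [ 0.92 -1.27 -0.99] Tz 0.128 w 0.095
t 15.27 pos [0.5599 0.0153 0.061 ] yaw -101.5 tilt 2.19 q7 -1.251 F [ 0.44 -1.03 -1.7 ] Tz 0.162 w 0.092
t 15.43 pos [0.56   0.0153 0.061 ] yaw -99.8 tilt 2.19 q7 -1.228 F [ 0.41 -0.69 -0.05] Tz 0.019 w 0.092
t 15.6 pos [0.56   0.0154 0.061 ] yaw -98.1 tilt 2.19 q7 -1.203 F [ 0.83 -0.48 -0.05] Tz 0.014 w 0.087
t 15.77 pos [0.56   0.0154 0.061 ] yaw -96.4 tilt 2.18 q7 -1.18 F [-0.39 -0.79 -0.41] Tz -0.028 w 0.092
```

Run:
```python
from m import *
p,d=arm.capture("side"); t,dt=arm.capture("top"); cv2.imwrite("S5.png",p); np.save("S5.npy",d)
a=cv2.resize(p[180:260,300:400],(800,600)[:1]+(640,),interpolation=cv2.INTER_CUBIC)[:600]; cv2.imwrite("pics/side5.png",a)
P,m=top_of("side",p,d,(350,228),22,.055,.095,(12,100,60),(38,255,255)); print(len(P)); 
if len(P)>5: rep("sp",P); print(np.argwhere(m)[:,::-1].min(0),np.argwhere(m)[:,::-1].max(0))
# predicted screw axis head ends for spade long axis angle 8.3 / -8
for ang in(8.3,-8):
  e=np.array([np.cos(np.radians(ang)),np.sin(np.radians(ang))])*.015
  print(ang,[np.round(proj("side",[.559+s*e[0],.0158+s*e[1],z]),1) for s in(-1,1) for z in(.062,.088)])
go(.559,.0157,.06,-8)
```

```text
102
sp 102 mean [0.5566 0.0201 0.071 ] zmed 0.0704 rect c [561.8  49.2] size [91.6 28.7] ang 85.1
[329 208] [353 232]
8.3 [array([340.4, 231.4]), array([340.7, 222.4]), array([351.7, 226.8]), array([352.2, 217.8])]
-8 [array([339.6, 230.2]), array([339.9, 221.2]), array([352.6, 227.9]), array([353.1, 218.9])]
t 15.87 pos [0.56   0.0154 0.061 ] yaw -96.5 tilt 2.19 q7 -1.181 F [ 0.28 -0.51 -0.15] Tz 0.059 w 0.093
shift tool [-0.0002  0.001   0.001 ] |d|/.04 0.0 turn -1.545
```

View pics/side5.png

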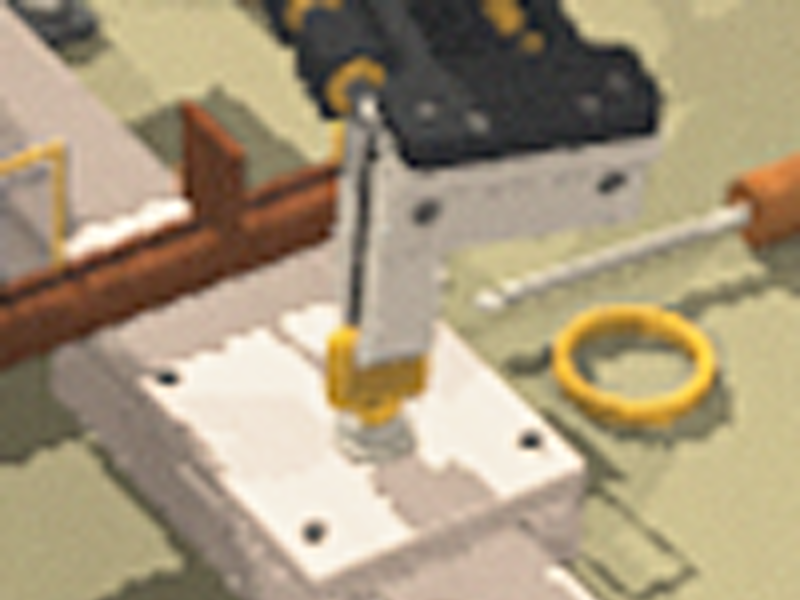

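Side crop: the spade's lower edge runs (350,408)–(425,393). That puts its long axis at about -6°, agreeing with the tool yaw (-96.5+90), so the pads are flush with the head and have not slipped. The loading and unloading torques both put the seat at yaw about -98°. The target for a quarter turn back is therefore yaw about -8°.

```bash
python3 -m pendant '[{"xyz":[0,0,0],"turn":-0.06},{"xyz":[0,0,0],"turn":-0.1},{"xyz":[0,0,0],"turn":-0.12},{"xyz":[0,0,0],"turn":-0.12},{"xyz":[0,0,0],"turn":-0.12},{"xyz":[0,0,0],"turn":-0.12},{"xyz":[0,0,0],"turn":-0.12},{"xyz":[0,0,0],"turn":-0.12},{"xyz":[0,0,0],"turn":-0.12},{"xyz":[0,0,0],"turn":-0.12},{"xyz":[0,0,0],"turn":-0.12},{"xyz":[0,0,0],"turn":-0.1}]'; python3 -c "
from h import *
go(.559,.0157,.06,-7)"
```

```text
t: 16.87
position: [0.5594, 0.0163, 0.061]
eef_rot: [3.097, -0.466, -0.061]
ft_force: [-0.6, -0.7, 0.2]
gripper_width: 0.09
t 16.87 pos [0.5594 0.0163 0.061 ] yaw -17.1 tilt 2.28 q7 -0.069 F [-0.61 -0.74  0.18] Tz -0.065 w 0.09
shift tool [-0.0001  0.0007  0.001 ] |d|/.04 0.0 turn -0.177
```

```bash
python3 -m pendant '[{"xyz":[0,0,0],"turn":-0.08},{"xyz":[0,0,0],"turn":-0.06},{"xyz":[0,0,0],"turn":-0.03},{"xyz":[0,0,0],"turn":0},{"xyz":[0,0,0],"turn":0},{"xyz":[0,0,0],"turn":0},{"xyz":[0,0,0],"turn":0}]' 0 25
python3 - <<'E'
from m import *
go(.559,.0157,.06,-7)
t,dt=arm.capture("top"); p,d=arm.capture("side")
P,_=top_of("side",p,d,(368,350),50,.04,.062,(15,110,90),(35,255,255)); rep("hood side",P)
P,_=top_of("top",t,dt,(450,265),50,.045,.06,(15,110,90),(35,255,255)); rep("hood top",P)
a=cv2.imread("pics/side0.png"); df=cv2.absdiff(p,a).max(2)
# others: mean change near each thing in side view
for n,c in dict(pliers=(432,330),stopper=(312,385),lens=(303,275),ring=(380,226),driver=(410,202),jar=(335,165),brush=(245,220)).items():
    print(n,df[c[1]-8:c[1]+8,c[0]-8:c[0]+8].mean().round(1),end="; ")
b=cv2.resize(p[180:260,300:400],(480,384),interpolation=cv2.INTER_CUBIC); cv2.imwrite("pics/fin.png",np.vstack([b,p[140:420,160:640][:216]])[:600])
E
```

```text
t: 17.45
position: [0.5591, 0.0164, 0.061]
eef_rot: [3.13, -0.192, -0.063]
ft_force: [-0.4, 0.4, 1.8]
gripper_width: 0.091
t 17.45 pos [0.5591 0.0164 0.061 ] yaw -7.0 tilt 2.31 q7 0.078 F [-0.43  0.39  1.78] Tz -0.019 w 0.091
shift tool [-0.      0.0007  0.001 ] |d|/.04 0.0 turn -0.001
hood side 882 mean [ 0.4589 -0.2877  0.0531] zmed 0.0539 rect c [ 459.3 -284. ] size [67.2 51.3] ang 6.7
hood top 568 mean [ 0.4579 -0.2811  0.0536] zmed 0.0536 rect c [ 458.2 -282.2] size [65.8 49.6] ang 6.6
pliers 28.4; stopper 32.9; lens 9.3; ring 14.9; driver 5.9; jar 64.6; brush 46.8;
```

View pics/fin.png

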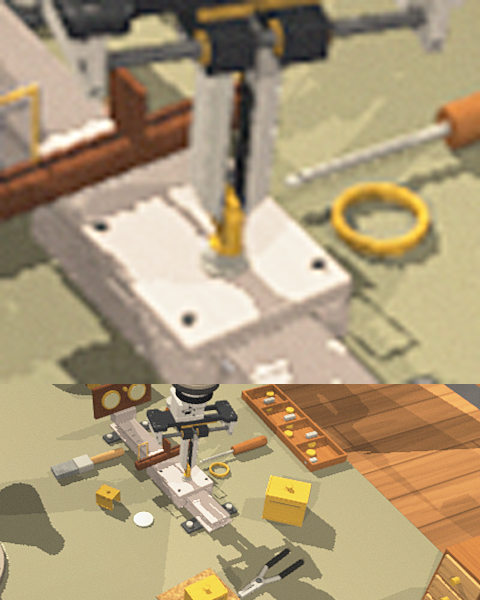

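The final view shows the spade held between the pads at (230,220) and the hood upright on the mat. The bench things look to be where they were; the pixel differences are mostly arm shadow, and the jar is hidden behind the gripper. Handing in.

```bash
python3 -c "
from bench import arm
print(arm.close_job())
o=arm.get_obs(); print(o['t'],o['position'],o['gripper_width'])"
```

```text
the job is handed in; nothing more can be done
None
the job is handed in; nothing more can be done
```

I handed the job in at about 17.5 s. The hood is on the cork mat, and the thumbscrew is a quarter turn back from its seat with its head still held in the gripper.

- **Hood:** I lifted the middle-sized hood (65 x 48 mm measured) straight off and stood it on the mat. My last look, in both views, puts its centre at about (0.459, -0.283), within 5 mm of the mat's centre, with its top level at 54 mm. I pressed it down with about 33 N for a moment before letting go.
- **Thumbscrew:** I turned it clockwise until it hit the stop, where the torque rose from about 0.05 to 0.5 N m. The torque put the seat at tool yaw -98° (±2°), and I backed off to -7°, about 91°. The jaws are closed on the 9 mm head (about 8.6 mm measured) with 25 N set.
- **One disagreement:** I had expected the seated head to line up with the deck at tool yaw -82°, but it stopped about 16° further on. A close view showed the head lying along the pads with no slip, so I trusted the stop.
- **Other things on the bench:** I never drove near them and they look unmoved. The before-and-after pixel check did not settle it, because arm shadows changed the picture, and the jar was hidden behind the gripper, so I could not see it in the last view.

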